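Strip the spun lids from the forming chucks

ROBOT

A 6-joint arm with a two-finger parallel gripper is mounted at the origin on the work surface. World frame = base frame: x ahead of the robot, y to its left, z up, the work surface at z = 0. Lengths are in m, angles in degrees, forces in N, time in s.
With the tool pointing down it reaches from about 0.35 to 0.875 m from the base axis. Payload 4.2 kg.
Tool frame: the origin (TCP) lies midway between the tips of the shut fingers; the grasp point (between the pads) lies 19 mm behind it (robot.tcp_to_grasp is the distance from the TCP to the grasp point, in m); z points along the fingers, y is the line along which they close (so a half turn about z gives the same grasp; the last joint's range is limited). The gripper opens to 85 mm and grips with 20 to 120 N. Pads are 22 mm wide; open, the fingers measure 114 mm over their backs; the gripper's body (76 mm by 85 mm) begins 54 mm behind the grasp point. The pads swing forward as they close: fully open they stand 13 mm farther back than shut.
Start: joints at [83.171, 22.042, 0.453, 0, -68.411, -14.817], TCP at [0.231, 0.581, 0.231] pointing down, gripper open.
Joint ranges: [-179.83, 179.83], [-69.29, 118.12], [-61.27, 80.66], [-181.25, 117.63], [-171.15, -9.14], [-177.46, 177.46]. Speed limits (degrees/s): [159.86, 159.86, 180, 180, 180, 180].

INTERFACE

Orientations are given as [roll, pitch, yaw] about the fixed x, y, z axes, in that order (R = Rz(yaw) Ry(pitch) Rx(roll)).
In Python, from bench import robot gives the robot as it stands.
- The arm moves only by the tool arm_command, never from a script. Its arguments are lists of equal length, an entry for each row: "fingers": the opening, from -1 (shut) to 1 (fully open); "xyz": the shift along the world's x, y, z in m, a list of three; "delta_rot": the turn, a rotation vector about the world's x, y, z in degrees, a list of three. In form: {"fingers": [fingers, ...], "xyz": [[tx, ty, tz], ...], "delta_rot": [[wx, wy, wz], ...]}. A call has 1 to 5 rows; each row shifts and turns the commanded pose from where the row before left it; what a row does not reach is not made up. A row lasts 1/8 s, in which the tool goes at most 62.5 mm and 10.7 degrees, less where a joint would pass 70% of its speed; a pose out of reach is approached as far as the arm can. A call is refused whole if a number of a shift passes 0.0625 or a number of a turn 10.7, either way. A call with a gripper value outside its range is refused whole. The fingers move at their own pace and stop on an object; "force" is the grip in N (left out, the last holds). Time passes only in rows, so rows that do not move let the fingers close. It gives the time, the measured TCP pose, the force, the opening and the grip force at its end, in the units of the state.
- robot.get_state(): the state, without advancing time (a new reading comes with each control period).
- robot.camera(name): name is "side" or "top" or "wrist"; returns the picture (384x512x3 uint8, red, green, blue); there is no depth.
- robot.calibration(name): a dict with "vertical_fov" (degrees; the focal length in pixels is half the picture's height over the tangent of half this angle, whatever the lens; pixels are square), "cx", "cy" (the principal point, pixels), "R" (3x3) and "t" (3): a world point X has camera coordinates R X + t. Camera axes: x right, y down, z forward; pixel columns grow to the right and rows downward; lengths in m; the calibration is good to about 2 mm. A picture is of the moment at which its call begins: read the wrist's pose just before it. calibration takes no time and is no camera call; for the wrist camera it gives the pose at the moment of the call.
- robot.job_done(): hands the job in; it is judged then, once.
The state is a dict: "t": time; "qpos": joint angles; "qd": joint speeds; "joint_torque": joint torques, N m; "position": TCP position; "eef_rot": TCP orientation; "force": force on the tool from outside, world axes, zero at the start; "ft_torque": the same for the moment, N m; "grip_width": finger opening in m; "grip_force": force on a finger pad.
Only numpy, scipy, OpenCV 4.12 (cv2) and the standard library are available. Lean on these libraries where they do the work, as an engineer would, in place of code of your own. Each camera call takes 0.05 s, during which the arm holds its last target. There are 200 camera calls.

TASK

Turn the black locking knob clockwise until it clicks over, so that the bar releases the lids; then hook the puller (not the fingers) under the rim of each pewter lid, pull it straight up until it pops off its chuck, and set it down gently, skirt down, on the floor of the shallow tray, without dropping it. When every lid stands upright in the tray, stand the puller upright in the middle of its mat and turn the knob back until it clicks into the locked position; leave the mug, the green bar and the dish where they are.

Things in the scene. Friction and masses are not known exactly. Their poses are not given: they have to be found in the camera images.
- bank: Chuck bank, fixed: green steel base 370 mm long (y), x from -45 to +85 mm, 30 mm high. Origin on the bench, on the line of the chucks, axes level, z up. Three upright chucks at x = 0, y = -145, -55, +35 mm; knob at x = 0, y = +145 mm; locking bar behind the chucks (+x side). The front (-x side, towards the robot) is free for the puller.
- chuck_mid (a point): On the shoulder of the middle chuck (y = -55 mm), 34 mm above the bench, where a seated lid has its origin. Each chuck: round shoulder 48 mm diameter, top at 34 mm; on it a steel post 26 mm diameter, 13.5 mm high. Three sprung balls in the post hold a bead inside the lid's skirt: straight up, it takes about 10 N to pop a lid loose, within its first 4 mm; it is clear of the post after 14 mm.
- lock_tab (a point): On the locking bar, at the tip (-x end) of the middle chuck's tab, 65 mm above the bench, axes as the bank's. The steel bar (top 67 mm high) has one such tab, 24 mm wide, per chuck. Locked, a tab overlaps the far (+x) edge of the lid's rim by 8 mm, 2 mm above it, so no lid can rise; the released knob draws the bar 16 mm to +x, clear of the lids.
- knob (a joint): Locking knob, rad: 0 = locked (at the start), 1.2 = released; grows clockwise seen from above. Detented: a spring (about 0.15 N m) holds it at 0 and at 1.2; let go, it snaps to the end on its side of the middle (0.6). Hard stops at both ends. It moves the locking bar.
- knob_grip (a point): On the knob's axis at the height to grip, 130 mm above the bench. The knob, on a 52 mm wide steel column: black disc 44 mm diameter with an upright bar grip 44 mm long, 14 mm thick, from 108 to 136 mm above the bench. Axes turn with the knob: x along the bar (to its white mark), y across it (14 mm), z up. Locked, the bar stands at +0.6 rad to the bank's x axis; released, at -0.6 rad.
- mat: The puller's place: black rubber mat 110 x 110 mm, 3 mm thick, fixed on the bench. Origin at the centre of its underside.
- puller: Puller, loose, 160 g, stands on its fork on the mat. C-shaped: below, a steel fork 5 mm thick, two tines to its +x (x -30 to +30 mm, gap 47 mm, 63 mm over all), joined by a heel (x -64 to -30 mm); back plate at x = -44 to -38 mm; top plate, underside 46, top 52 mm up; wooden grip above. Origin: underside of the fork, between the tines, straight below the grip: the axis of a fully hooked lid. z up.
- puller_grip (a point): Middle of the puller's upright wooden grip, 80 mm straight above the puller's origin; axes as the puller's. The grip is 26 mm (x) by 14 mm (y), from 52 to 102 mm above the fork's underside.
- tray: Shallow aluminium tray fixed on the bench, 140 mm (x) by 290 mm (y), rim 10 mm high, floor 3 mm thick. Origin at the centre of its underside. Room for three lids side by side along y.
- lid0: Spun pewter lid, 90 g, at first snug on the chuck at bank y = -145 mm, or absent. Origin: centre of its underside, z up. From below: open skirt 40 mm outer diameter, 24 mm high; overhanging rim 64 mm diameter, 3 mm thick (24 to 27 mm up); domed crown 36 mm diameter, to 45 mm. The puller's fork passes round the skirt under the rim, and the lid then rides on it by its rim.
- lid1: Spun pewter lid, 90 g, at first snug on the chuck at bank y = -55 mm, or absent. Origin: centre of its underside, z up. From below: open skirt 40 mm outer diameter, 24 mm high; overhanging rim 64 mm diameter, 3 mm thick (24 to 27 mm up); domed crown 36 mm diameter, to 45 mm. The puller's fork passes round the skirt under the rim, and the lid then rides on it by its rim.
- lid2: Spun pewter lid, 90 g, at first snug on the chuck at bank y = +35 mm, or absent. Origin: centre of its underside, z up. From below: open skirt 40 mm outer diameter, 24 mm high; overhanging rim 64 mm diameter, 3 mm thick (24 to 27 mm up); domed crown 36 mm diameter, to 45 mm. The puller's fork passes round the skirt under the rim, and the lid then rides on it by its rim.
- cup: Bystander: steel mug, 60 mm diameter, 70 mm high, loose. Origin at the centre of its underside.
- compound_bar: Bystander: green bar of polishing compound, 50 x 120 x 35 mm, loose. Origin at the centre of its underside.
- dish: Bystander: shallow covered aluminium dish, 100 mm diameter, 20 mm high, loose. Origin at the centre of its underside.
Things that resemble listed ones, but are neither listed nor needed, are in the scene too. Of the things that look like the mat, take the one that is nearest to the robot's base at the start. Leave any red look-alike of the puller alone.

How it is judged (in metres and radians):
On the way, in this order (a step that is already met when the one before it is completed fails the run):
1. the knob is clicked over to released (value of joint knob above 1.05 rad), for 0.2 s.
2. every lid stands upright in the tray (x of lid0 in the frame of tray between -0.055 and 0.055 m and y of lid0 in the frame of tray between -0.13 and 0.13 m and z of each of lid0, lid1, lid2 in the frame of tray below 0.008 m and angle between each of lid0, lid1, lid2's own z axis and vertical below 0.1 rad and x of lid1 in the frame of tray between -0.055 and 0.055 m and y of lid1 in the frame of tray between -0.13 and 0.13 m and x of lid2 in the frame of tray between -0.055 and 0.055 m and y of lid2 in the frame of tray between -0.13 and 0.13 m), for 0.3 s.
At the end, for the whole second after the job is handed in: Every lid upright (0.1 rad) on the tray floor, its axis within 55 mm (x) and 130 mm (y) of the tray centre; knob back below 0.15 rad; puller upright (0.1 rad) on its mat, origin within 30 mm of the mat centre; all at rest (all of step 2 and value of joint knob below 0.15 rad and horizontal distance between puller and mat below 0.03 m and angle between puller's own z axis and vertical below 0.1 rad and height (world z) of puller below 0.012 m and linear speed of each of puller, lid0, lid1, lid2 below 0.02 m/s); the robot touches nothing.
It fails at once if a lid still on its chuck is touched by the fingers ((horizontal distance between lid0 and bank below 0.16 m and x of lid0 in the frame of bank between -0.02 and 0.02 m and z of lid0 in the frame of bank below 0.05 m and contact force between the fingers and lid0 above 0.5 N) or (horizontal distance between lid1 and bank below 0.16 m and x of lid1 in the frame of bank between -0.02 and 0.02 m and z of lid1 in the frame of bank below 0.05 m and contact force between the fingers and lid1 above 0.5 N) or (horizontal distance between lid2 and bank below 0.16 m and x of lid2 in the frame of bank between -0.02 and 0.02 m and z of lid2 in the frame of bank below 0.05 m and contact force between the fingers and lid2 above 0.5 N)).
It fails at once if a lid is dropped or thrown (faster than 0.8 m/s) (linear speed of any of lid0, lid1, lid2 above 0.8 m/s).
It fails at once if the mug, the compound bar or the dish is moved by more than 30 mm (distance of any of cup, compound_bar, dish from where it was at the start of the episode above 0.03 m).
Of lid0, lid1, lid2 only 2 to 3 are there at a start; the rules pass over those that are not, and their reading is None.
At some moment in a run one of puller may be knocked a few centimetres aside while the robot is not near it.
It also fails if it takes over 210 s, if anything falls off the work surface, if the arm or the gripper's body presses on something with over 40 N, if the wrist force passes 120 N, or if a joint passes its speed limit or range.

## Working session

There is one attempt and no reset: what is moved stays moved. The work goes in short steps, Python scripts to look and compute and a tool call to move; the robot and the scene stay as the last step left them, time stands still between calls to the robot, and variables do not carry over. Pictures are saved under pics/ and viewed, at most 14 in all, crops included, and the job is handed in when it is done.

Besides the shell and the picture viewer there is one more tool, called after "Call:" as name(argument=value, ...) on one line, values as JSON. arm_command: Moves the arm, as the interface text tells. Its arguments: {"type":"object","properties":{"fingers":{"type":"array","items":{"type":"number"}},"xyz":{"type":"array","items":{"type":"array","items":{"type":"number"}}},"delta_rot":{"type":"array","items":{"type":"array","items":{"type":"number"}}},"force":{"type":"number"}},"required":["fingers","xyz","delta_rot"]}

```bash
mkdir -p pics; cat > h.py <<'E'
import numpy as np, cv2
from bench import robot
def snap(n,f):
    im=robot.camera(n); cv2.imwrite('pics/'+f+'.png',im[:,:,::-1]); return im
def K(n):
    c=robot.calibration(n); f=192/np.tan(np.radians(c['vertical_fov'])/2)
    return f,c['cx'],c['cy'],np.array(c['R']),np.array(c['t'])
def ray(n,u,v,z,k=None):
    f,cx,cy,R,t=k or K(n); d=R.T@np.array([(u-cx)/f,(v-cy)/f,1]); o=-R.T@t
    return o+d*(z-o[2])/d[2]
def proj(n,X,k=None):
    f,cx,cy,R,t=k or K(n); p=R@np.array(X)+t; return f*p[0]/p[2]+cx,f*p[1]/p[2]+cy
E
python3 - <<'E'
from h import *
s=robot.get_state();print(s['position'],s['eef_rot'],s['grip_width'],s['t'])
for n in('top','side','wrist'):
    snap(n,n+'0');k=K(n);print(n,k[0],k[1:3],-k[3].T@k[4],k[3][2])
a=[cv2.imread(f'pics/{n}0.png') for n in('top','side')]
for n,i in zip(('top','side'),a): cv2.imwrite(f'pics/{n}0b.png',cv2.resize(i,(800,600),interpolation=cv2.INTER_CUBIC))
E
```

```text
[0.2303335  0.58038168 0.23021458] [ 1.79874688e+02 -6.54890327e-03 -2.16581989e+01] 0.08538831564343596 0.0
top 467.57896937651395 (253.16570970507976, 198.12664968284727) [ 0.43592571 -0.08184908  1.31884895] [ 0.07715077  0.02758264 -0.99663783]
side 375.9368678230662 (253.6582794871176, 192.10671407724158) [0.49714539 0.58153171 0.73800329] [ 0.07246939 -0.72380734 -0.68618592]
wrist 284.7651100710241 (259.96463239623097, 193.58081519514053) [0.29150342 0.55608484 0.373817  ] [-0.24265074  0.09466809 -0.9654836 ]
```

View pics/top0b.png

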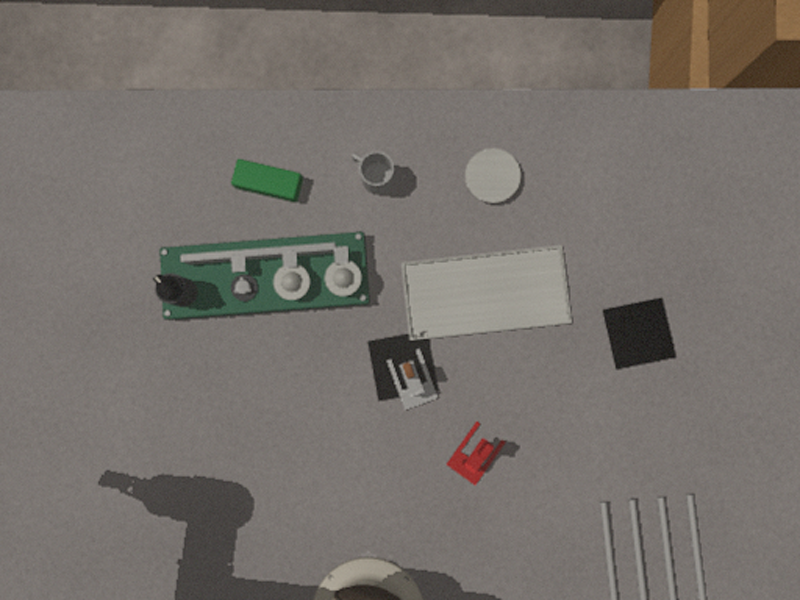

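View pics/side0b.png

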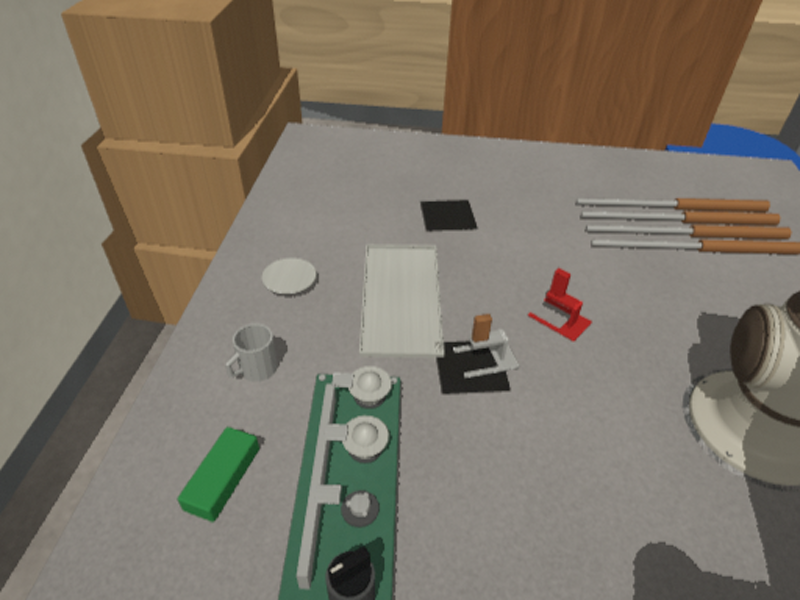

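Top view (800 px scale): the bank is at (265,275), with lids on chucks at (292,281) and (343,277), so lid1 and lid0. The third chuck (243,287) is bare, and the knob is at (170,288). Two things look like the mat, (403,367) and (640,333); the first is nearer the base and has the puller on it. The grey puller with the wooden grip is at (410,372), and the red look-alike at (475,455) is to be left alone.

```bash
cat > m.py <<'E'
from h import *
k=K('top'); im=cv2.imread('pics/top0.png'); hsv=cv2.cvtColor(im,cv2.COLOR_BGR2HSV)
s=.64
def box(mask,name,z,roi):
    m=np.zeros_like(mask);x0,y0,x1,y1=[int(a*s) for a in roi];m[y0:y1,x0:x1]=mask[y0:y1,x0:x1]
    c=np.vstack([c for c in cv2.findContours(m,0,2)[0] if cv2.contourArea(c)>15])
    r=cv2.minAreaRect(cv2.convexHull(c)); p=np.array([ray('top',u,v,z,k)[:2] for u,v in cv2.boxPoints(r)])
    L=np.linalg.norm(np.diff(np.vstack([p,p[:1]]),axis=0),axis=1); e=p[1]-p[0]
    print(name,'c',p.mean(0).round(4),'sides',L[:2].round(4),'ang',np.degrees(np.arctan2(e[1],e[0])).round(2)); return p
H,S,V=[hsv[...,i].astype(int) for i in range(3)]
box(((H>60)&(H<95)&(S>70)).astype(np.uint8),'bank',.03,(140,220,385,330))
box((V<40).astype(np.uint8),'mat',.003,(360,325,450,415))
box((V<40).astype(np.uint8),'mat2',.003,(590,290,690,380))
box((V>125).astype(np.uint8),'tray',.008,(395,240,580,345))
box(((H<15)&(S>90)).astype(np.uint8),'grip',.102,(385,350,440,400))
for n,u,v,z in[('lid1',292,281,.061),('lid0',343,277,.061),('knob',170,288,.13)]: print(n,ray('top',u*s,v*s,z,k))
c=im[205:270,230:290];cv2.imwrite('pics/pul.png',cv2.resize(c,None,fx=8,fy=8,interpolation=cv2.INTER_CUBIC))
E
python3 m.py
```

```text
bank c [0.5959 0.1917] sides [0.3694 0.1278] ang -85.21Traceback (most recent call last):
  File "m.py", line 12, in <module>
    box((V<40).astype(np.uint8),'mat',.003,(360,325,450,415))
    ~~~^^^^^^^^^^^^^^^^^^^^^^^^^^^^^^^^^^^^^^^^^^^^^^^^^^^^^^
  File "m.py", line 6, in box
    c=np.vstack([c for c in cv2.findContours(m,0,2)[0] if cv2.contourArea(c)>15])
    return _nx.concatenate(arrs, 0, dtype=dtype, casting=casting)
           ~~~~~~~~~~~~~~~^^^^^^^^^^^^^^^^^^^^^^^^^^^^^^^^^^^^^^^
ValueError: need at least one array to concatenate
```

```bash
sed -i 's/^box((V<40)/print(V[225,245],V[213,410],V[180,310]);box((V<55)/' m.py; python3 m.py
```

```text
bank c [0.5959 0.1917] sides [0.3694 0.1278] ang -85.21
50 38 154
mat c [ 0.4381 -0.0591] sides [0.1083 0.1068] ang -79.28
50 38 154
mat2 c [ 0.4992 -0.48  ] sides [0.1089 0.1074] ang -78.26
tray c [ 0.5758 -0.214 ] sides [0.3243 0.155 ] ang -82.09
grip c [ 0.4301 -0.0697] sides [0.012  0.0245] ang -67.78
lid1 [0.58200448 0.13360349 0.061     ]
lid0 [0.58946215 0.04478364 0.061     ]
knob [0.56130484 0.32374894 0.13      ]
```

View pics/pul.png

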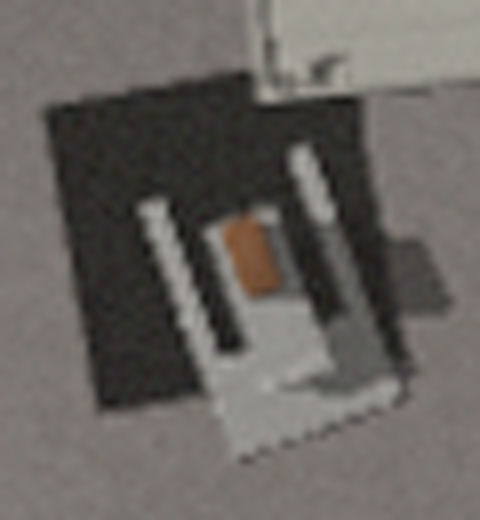

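The grey puller is confirmed, standing on the nearer mat with its tines pointing up-left. In the crop the tine tips are at (152,205) and (300,150), and the heel corners at (240,460) and (405,390). The bank, lids and mat agree with their given sizes to about 2 mm. I'll move towards the knob while refining the tray and puller.

```bash
python3 - <<'E'
from h import *
k=K('top');s=.64
P=lambda u,v,z:ray('top',230+(u+.5)/8-.5,205+(v+.5)/8-.5,z,k)[:2]
a,b,c,d=P(152,205,.008),P(300,150,.008),P(405,390,.008),P(240,460,.008)
print('tips/heel',a,b,c,d,np.linalg.norm(a-b))
x=(a+b)/2-(c+d)/2;y=np.degrees(np.arctan2(x[1],x[0]));u=x/np.linalg.norm(x);print('len',np.linalg.norm(x),'yaw',y,'origin',(a+b)/2-.03*u,(c+d)/2+.064*u)
m=[P(45,110,.003),P(100,410,.003)];print('mat left',m);d1=m[0]-m[1];n=np.array([d1[1],-d1[0]]);print(np.linalg.norm(d1),(m[0]+m[1]+n)/2)
t=np.array([ray('top',u*s,v*s,.01,k)[:2] for u,v in[(403,264),(562,247),(572,323),(411,340)]]);print('tray',t,t.mean(0),np.linalg.norm(t-np.roll(t,1,0),axis=1))
E
```

```text
tips/heel [ 0.44731996 -0.03344132] [ 0.46694211 -0.08507693] [ 0.38383304 -0.12209926] [ 0.35909026 -0.0648792 ] 0.05523825315604205
len 0.09225477221483165 yaw 21.779700156489156 origin [ 0.42927251 -0.07039029] [ 0.43089316 -0.06974274]
mat left [array([0.48043014, 0.00475224]), array([ 0.37566651, -0.01571222])]
0.10674367696090362 [ 0.43828055 -0.05786181]
tray [[ 0.61986919 -0.05834892]
 [ 0.65200622 -0.34408081]
 [ 0.51522279 -0.36056583]
 [ 0.48277175 -0.0737244 ]] [ 0.56746749 -0.20917999] [0.13795693 0.28753349 0.13777323 0.28867123]
```

Call:
arm_command(fingers=[1,1,1,1,1], xyz=[[0.05,-0.04,0],[0.05,-0.04,0],[0.05,-0.04,0],[0.05,-0.04,0],[0.05,-0.04,0]], delta_rot=[[0,0,10],[0,0,10],[0,0,10],[0,0,10],[0,0,10]], force=60)

```text
t: 0.78
position: [0.4734, 0.3863, 0.2311]
eef_rot: [180.0, 0.0, 28.2]
force: [0.7, -0.0, 0.5]
grip_width: 0.0852
grip_force: 0.0
```

Call:
arm_command(fingers=[0.2,0.2,0.2,0.2], xyz=[[0.04,-0.02,0],[0.043,-0.026,0],[0,0,0],[0,0,0]], delta_rot=[[0,0,10],[0,0,0.9],[0,0,0],[0,0,0]])

```text
t: 1.27
position: [0.5548, 0.3416, 0.2307]
eef_rot: [-180.0, 0.1, 38.7]
force: [0.1, -0.2, -0.1]
grip_width: 0.0511
grip_force: 0.0
```

```bash
python3 - <<'E'
from h import *
s=robot.get_state();print(s['position'],s['eef_rot'],s['grip_width'],s['t'])
k=K('wrist');print(proj('wrist',[.5639,.3345,.136],k),proj('wrist',[.5639+.017,.3345+.0139,.136],k));snap('wrist','w1')
E
```

```text
[0.55484745 0.34161411 0.23068708] [-1.79985860e+02  6.84904497e-02  3.87130685e+01] 0.051129447146061754 1.275
(np.float64(272.71458086693565), np.float64(191.9228810294583)) (np.float64(272.7547320982196), np.float64(166.78365395572743))
```

View pics/w1.png

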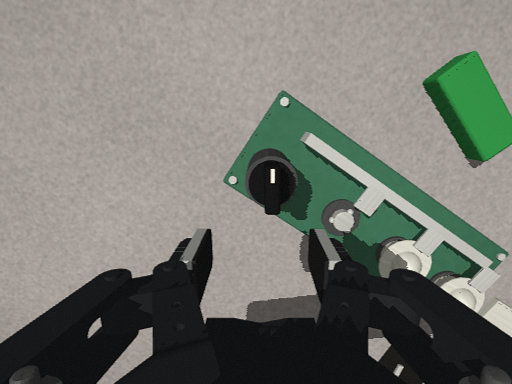

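The wrist view shows the knob bar centred at (272,192) with its white mark up at (272,168). That matches the predicted (272.7,191.9), so the knob position and angle are right. Next I'll descend and grip.

Call:
arm_command(fingers=[0.2,0.2,0.2,0.2,0.2], xyz=[[0.009,-0.007,-0.03],[0,0,-0.04],[0,0,-0.03],[0,0,-0.017],[0,0,0]], delta_rot=[[0,0,0.5],[0,0,0],[0,0,0],[0,0,0],[0,0,0]])

```text
t: 1.95
position: [0.5632, 0.3351, 0.1135]
eef_rot: [180.0, 0.1, 39.3]
force: [0.4, -0.6, 0.8]
grip_width: 0.0514
grip_force: 0.0
```

Call:
arm_command(fingers=[-1,-1,-1,-1,-1], xyz=[[0,0,0],[0,0,0],[0,0,0],[0,0,0],[0,0,0]], delta_rot=[[0,0,0],[0,0,0],[0,0,0],[0,0,0],[0,0,0]], force=40)

```text
t: 2.58
position: [0.5647, 0.3355, 0.116]
eef_rot: [-180.0, -0.2, 39.3]
force: [-2.1, 1.2, 5.5]
grip_width: 0.0132
grip_force: 40.4
```

Call:
arm_command(fingers=[-1,-1,-1,-1,-1], xyz=[[0,0,0.002],[0,0,0],[0,0,0],[0,0,0],[0,0,0]], delta_rot=[[0,0,-8],[0,0,-8],[0,0,-8],[0,0,-8],[0,0,-8]])

```text
t: 3.2
position: [0.5646, 0.3355, 0.1161]
eef_rot: [-179.9, -0.1, -1.0]
force: [2.0, 2.4, -0.4]
grip_width: 0.0131
grip_force: 39.6
```

Call:
arm_command(fingers=[-1,-1,-1,-1,-1], xyz=[[0,0,0],[0,0,0],[0,0,0],[0,0,0],[0,0,0]], delta_rot=[[0,0,-8],[0,0,-8],[0,0,-8],[0,0,-3],[0,0,0]])

```text
t: 3.82
position: [0.5645, 0.3355, 0.1161]
eef_rot: [-179.9, -0.0, -27.7]
force: [0.9, 3.5, -1.5]
grip_width: 0.0127
grip_force: 39.6
```

Call:
arm_command(fingers=[0.2,0.2,0.2,0.2,0.2], xyz=[[0,0,0],[0,0,0],[0,0,0.01],[0,0,0.05],[0,0,0.055]], delta_rot=[[0,0,0],[0,0,0],[0,0,0],[0,0,0],[0,0,0]])

```text
t: 4.45
position: [0.5639, 0.3342, 0.2327]
eef_rot: [179.9, 0.0, -27.7]
force: [0.4, 0.4, 0.2]
grip_width: 0.0514
grip_force: 0.0
```

```bash
python3 - <<'E'
from h import *
s=robot.get_state();print(s['position'],s['eef_rot'],s['t'])
a=np.radians(-29.6)
k=K('wrist');C=np.array([.5645,.3355,.136]);print(proj('wrist',C,k),proj('wrist',C+.022*np.array([np.cos(a),np.sin(a),0]),k));snap('wrist','w2')
E
```

```text
[0.563941   0.33420827 0.23267751] [ 1.79901267e+02  9.22512800e-03 -2.77384301e+01] 4.45
(np.float64(257.7268806049046), np.float64(194.89074734387782)) (np.float64(258.49942835489543), np.float64(170.0642764013075))
```

View pics/w2.png

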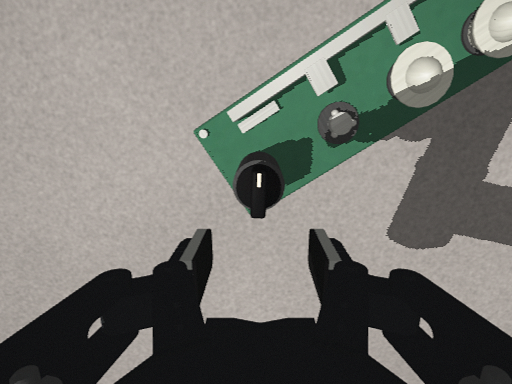

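The knob is released: its mark at (259,175) is in line with the tool, and the bar's tabs at (320,75) and (402,25) are clear of the lids. Now to the puller.

Call:
arm_command(fingers=[0.2,0.2,0.2,0.2,0.2], xyz=[[-0.015,-0.05,0],[-0.015,-0.05,0],[-0.015,-0.05,0],[-0.015,-0.05,0],[-0.015,-0.05,0]], delta_rot=[[0,0,7],[0,0,7],[0,0,7],[0,0,7],[0,0,7]])

```text
t: 5.12
position: [0.4885, 0.0831, 0.2322]
eef_rot: [-180.0, -0.1, 7.5]
force: [0.4, -0.5, 0.2]
grip_width: 0.0514
grip_force: 0.0
```

Call:
arm_command(fingers=[0.2,0.2,0.2,0.2,0.2], xyz=[[-0.02,-0.05,0],[-0.02,-0.05,0],[-0.02,-0.05,0],[0,0,0],[0,0,0]], delta_rot=[[0,0,7],[0,0,7],[0,0,1],[0,0,0],[0,0,0]])

```text
t: 5.75
position: [0.4294, -0.0654, 0.232]
eef_rot: [180.0, -0.1, 22.2]
force: [0.5, 0.2, 0.1]
grip_width: 0.051
grip_force: 0.0
```

```bash
python3 - <<'E'
from h import *
s=robot.get_state();print(s['position'],s['eef_rot'],s['t'])
k=K('wrist');im=snap('wrist','w3')
print(proj('wrist',[.43,-.07,.105],k))
hsv=cv2.cvtColor(im,cv2.COLOR_RGB2HSV);m=((hsv[...,0]<15)&(hsv[...,1]>90)&(hsv[...,2]>70)).astype(np.uint8)
for c in cv2.findContours(m,0,2)[0]:
    if cv2.contourArea(c)>60: print(cv2.minAreaRect(c))
E
```

```text
[ 0.42941576 -0.06538143  0.23201599] [ 1.79973928e+02 -9.33997869e-02  2.22159659e+01] 5.75
(np.float64(264.22252963560754), np.float64(187.68195549254645))
((297.3190002441406, 299.2892761230469), (55.18162536621094, 52.457950592041016), 60.64224624633789)
((263.0923156738281, 183.8384552001953), (13.701094627380371, 32.06167221069336), 3.1798300743103027)
```

View pics/w3.png

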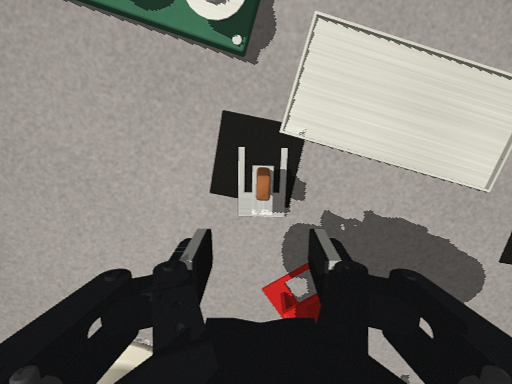

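The wrist view shows the puller's tines vertical, at x=241 and 285, with the tips at row 148 and the heel edge at row 215. The grip is at (263,184), where predicted. The tool yaw matches, and the red one at (290,295) is well away.

```bash
python3 - <<'E'
from h import *
k=K('wrist')
a,b,c=[ray('wrist',263,v,z,k)[:2] for v,z in((147.5,.008),(216,.008),(199,.105))]
u=np.array([np.cos(np.radians(22.2)),np.sin(np.radians(22.2))])
print(a-b,np.linalg.norm(a-b),'origin',a-.03*u,b+.064*u,'grip rear', c+.013*u)
print('mat',[ray('wrist',*p,.003,k)[:2] for p in((223,110),(210,193))],'tray',[ray('wrist',*p,.01,k)[:2] for p in((317,12),(281,132),(489,190))])
E
```

```text
[0.08573116 0.03534767] 0.09273235828344355 origin [ 0.42920533 -0.06963228] [ 0.430506   -0.06946292] grip rear [ 0.43113745 -0.06787441]
mat [array([0.48069056, 0.00570042]), array([ 0.37292319, -0.01546547])] tray [array([ 0.62130454, -0.05675642]), array([ 0.48356512, -0.07175223]), array([ 0.51882676, -0.35646901])]
```

Call:
arm_command(fingers=[0.2,0.2,0.2], xyz=[[0.001,-0.004,-0.05],[0,0,-0.04],[0,0,0]], delta_rot=[[0,0,0],[0,0,0],[0,0,0]])

```text
t: 6.18
position: [0.4286, -0.0687, 0.1391]
eef_rot: [-179.9, 0.4, 22.3]
force: [0.9, 0.7, 1.0]
grip_width: 0.0514
grip_force: 0.0
```

Call:
arm_command(fingers=[0.2,0.2,0.2,0.2], xyz=[[0.0015,-0.0005,-0.03],[0,0,-0.025],[0,0,-0.015],[0,0,0]], delta_rot=[[0,0,0],[0,0,0],[0,0,0],[0,0,0]])

```text
t: 6.68
position: [0.4329, -0.0691, 0.072]
eef_rot: [180.0, -0.0, 22.3]
force: [-0.4, -0.9, 0.7]
grip_width: 0.0514
grip_force: 0.0
```

Call:
arm_command(fingers=[-1,-1,-1,-1,-1], xyz=[[0,0,0],[0,0,0],[0,0,0],[0,0,0],[0,0,0]], delta_rot=[[0,0,0],[0,0,0],[0,0,0],[0,0,0],[0,0,0]], force=80)

```text
t: 7.3
position: [0.4325, -0.0694, 0.0723]
eef_rot: [180.0, -0.1, 22.3]
force: [-0.7, 2.5, 5.7]
grip_width: 0.013
grip_force: 80.3
```

Call:
arm_command(fingers=[-1,-1,-1,-1,-1], xyz=[[0,0,0.02],[0,0,0.021],[0.03,0.04,0],[0.03,0.04,0],[0.0235,0.028,0]], delta_rot=[[0,0,0],[0,0,-4.5],[0,0,-4.5],[0,0,-4.5],[0,0,-4]])

```text
t: 7.92
position: [0.5159, 0.0396, 0.1121]
eef_rot: [180.0, 0.0, 4.7]
force: [0.1, -0.3, -1.0]
grip_width: 0.0128
grip_force: 79.3
```

Call:
arm_command(fingers=[-1,-1], xyz=[[0,0,0],[0,0,0]], delta_rot=[[0,0,0],[0,0,0]])

```text
t: 8.18
position: [0.5141, 0.0379, 0.1116]
eef_rot: [180.0, 0.1, 4.8]
force: [0.0, -0.3, -1.6]
grip_width: 0.0129
grip_force: 79.4
```

```bash
python3 - <<'E'
from h import *
s=robot.get_state();print(s['position'],s['eef_rot'],s['t'])
k=K('wrist');im=snap('wrist','w4');i2=snap('side','s4')
print(proj('wrist',[.5885,.0452,.079],k))
p=s['position'];o=np.array(p)-[.0023,0.0002,.0693]
R=np.array([[.9965,-.0837,0],[.0837,.9965,0],[0,0,1]])
pr=lambda n,kk:[np.round(proj(n,o+R@q,kk),1).tolist() for q in([.03,.0315,.005],[.03,-.0315,.005],[-.064,.0315,.005],[-.064,-.0315,.005])]
print(pr('wrist',k));print(pr('side',K('side')))
a=im[60:320,100:420,::-1];b=i2[200:330,200:360,::-1]
cv2.imwrite('pics/c4.png',np.hstack([cv2.resize(a,(320,260)),cv2.resize(b,(320,260),interpolation=cv2.INTER_CUBIC)]))
E
```

```text
[0.51407839 0.03785066 0.11156279] [1.79979061e+02 1.34844389e-01 4.75511618e+00] 8.175
(np.float64(257.33937533565506), np.float64(100.51307847349072))
[[216.8, 169.8], [302.1, 169.7], [221.4, 282.2], [297.8, 282.1]]
[[255.9, 259.5], [256.7, 237.8], [297.7, 261.1], [296.4, 239.3]]
```

View pics/c4.png

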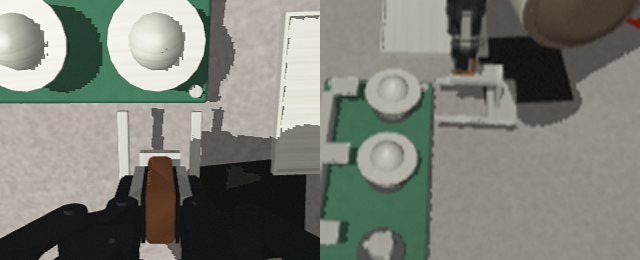

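The wrist crop shows the tine tips at image (218,170) and (302,170), within 1 px of prediction, and lid0's crown at (257,100), as predicted. The side crop shows the fork level, at the right height and clear of the bank. I'll slide in under lid0.

Call:
arm_command(fingers=[-1,-1,-1,-1,-1], xyz=[[0.015,0.002,0],[0.016,0.0015,0],[0.016,0.0013,0],[0.016,0.0014,0],[0.0137,0.0013,0]], delta_rot=[[0,0,0],[0,0,0],[0,0,0],[0,0,0],[0,0,0]])

```text
t: 8.9
position: [0.5932, 0.0455, 0.1123]
eef_rot: [180.0, -0.0, 4.7]
force: [0.8, -0.3, -1.9]
grip_width: 0.013
grip_force: 79.4
```

Call:
arm_command(fingers=[-1,-1], xyz=[[0,0,0],[0,0,0]], delta_rot=[[0,0,0],[0,0,0]])

```text
t: 9.15
position: [0.5913, 0.0456, 0.112]
eef_rot: [180.0, 0.1, 4.7]
force: [-0.1, -0.2, -1.4]
grip_width: 0.0129
grip_force: 79.3
```

Call:
arm_command(fingers=[-1,-1,-1,-1,-1], xyz=[[0,0,0.005],[0,0,0.004],[0,0,0.002],[0,0,0.002],[0,0,0.002]], delta_rot=[[0,0,0],[0,0,0],[0,0,0],[0,0,0],[0,0,0]])

```text
t: 9.78
position: [0.5908, 0.0457, 0.126]
eef_rot: [180.0, 0.2, 4.7]
force: [0.2, 0.0, -6.8]
grip_width: 0.0129
grip_force: 78.4
```

Call:
arm_command(fingers=[-1,-1,-1,-1,-1], xyz=[[0,0,0.002],[0,0,0.002],[0,0,0.002],[0,0,0.002],[0,0,0.002]], delta_rot=[[0,0,0],[0,0,0],[0,0,0],[0,0,0],[0,0,0]])

```text
t: 10.4
position: [0.5919, 0.0458, 0.1377]
eef_rot: [-180.0, -0.0, 4.8]
force: [0.1, 0.1, -2.6]
grip_width: 0.013
grip_force: 79.2
```

Call:
arm_command(fingers=[-1,-1,-1,-1,-1], xyz=[[0,0,0.003],[0,0,0.004],[0,0,0.005],[0,0,0.005],[0,0,0]], delta_rot=[[0,0,0],[0,0,0],[0,0,0],[0,0,0],[0,0,0]])

```text
t: 11.02
position: [0.5922, 0.0459, 0.155]
eef_rot: [-180.0, -0.1, 4.8]
force: [0.9, 0.1, -1.7]
grip_width: 0.0128
grip_force: 79.2
```

```bash
python3 - <<'E'
from h import *
a=snap('wrist','w5')[60:320,100:420,::-1];b=snap('side','s5')[180:310,180:340,::-1]
cv2.imwrite('pics/c5.png',np.hstack([a,cv2.resize(b,(320,260),interpolation=cv2.INTER_CUBIC)]))
E
```

```text
(no output)
```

View pics/c5.png

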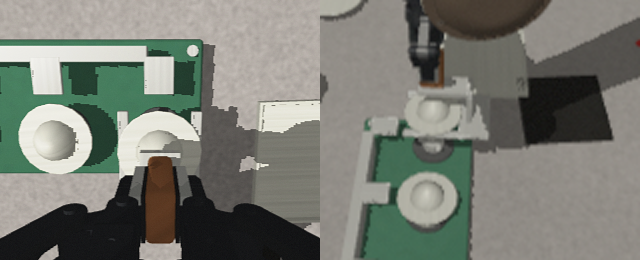

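Lid0 (crop right, (433,112)) is riding level on the fork with the bare chuck visible below it. I'll carry it to the tray.

Call:
arm_command(fingers=[-1,-1,-1,-1,-1], xyz=[[0,-0.01,0.003],[-0.001,-0.02,0.003],[-0.002,-0.03,0],[-0.002,-0.03,0],[-0.002,-0.03,0]], delta_rot=[[0,0,0],[0,0,0],[0,0,0],[0,0,0],[0,0,0]])

```text
t: 11.75
position: [0.5844, -0.0765, 0.1606]
eef_rot: [180.0, -0.0, 4.7]
force: [0.0, 0.7, -1.9]
grip_width: 0.013
grip_force: 79.4
```

Call:
arm_command(fingers=[-1,-1,-1,-1,-1], xyz=[[-0.002,-0.03,0],[-0.002,-0.03,0],[-0.002,-0.03,0],[-0.001,-0.03,0],[-0.001,-0.03,0]], delta_rot=[[0,0,0],[0,0,0],[0,0,0],[0,0,0],[0,0,0]])

```text
t: 12.38
position: [0.5761, -0.2265, 0.1605]
eef_rot: [180.0, 0.0, 4.7]
force: [0.2, -0.4, -2.2]
grip_width: 0.0127
grip_force: 79.4
```

Call:
arm_command(fingers=[-1,-1,-1,-1,-1], xyz=[[0,-0.025,0],[0,-0.013,0],[0,-0.006,0],[0,0,-0.01],[0,0,-0.01]], delta_rot=[[0,0,0],[0,0,0],[0,0,0],[0,0,0],[0,0,0]])

```text
t: 13.0
position: [0.5767, -0.2674, 0.1394]
eef_rot: [-180.0, 0.0, 4.8]
force: [-0.5, -0.2, -2.4]
grip_width: 0.0132
grip_force: 79.4
```

Call:
arm_command(fingers=[-1,-1,-1,-1,-1], xyz=[[0,0,-0.012],[0,0,-0.012],[0,0,-0.01],[0,0,-0.006],[0,0,-0.003]], delta_rot=[[0,0,0],[0,0,0],[0,0,0],[0,0,0],[0,0,0]])

```text
t: 13.62
position: [0.5769, -0.2682, 0.0969]
eef_rot: [180.0, 0.0, 4.8]
force: [-0.3, 0.6, -2.7]
grip_width: 0.0132
grip_force: 79.3
```

Call:
arm_command(fingers=[-1,-1,-1,-1,-1], xyz=[[0,0,-0.002],[0,0,-0.002],[0,0,-0.002],[0,0,-0.002],[0,0,-0.002]], delta_rot=[[0,0,0],[0,0,0],[0,0,0],[0,0,0],[0,0,0]])

```text
t: 14.25
position: [0.5771, -0.2683, 0.0874]
eef_rot: [180.0, -0.0, 4.8]
force: [-0.4, 0.1, -2.6]
grip_width: 0.0129
grip_force: 79.3
```

Call:
arm_command(fingers=[-1,-1,-1,-1,-1], xyz=[[0,0,-0.002],[0,0,-0.002],[0,0,0],[0,0,0],[0,0,0]], delta_rot=[[0,0,0],[0,0,0],[0,0,0],[0,0,0],[0,0,0]])

```text
t: 14.88
position: [0.5769, -0.2682, 0.0834]
eef_rot: [180.0, -0.0, 4.8]
force: [-0.2, 0.1, -1.4]
grip_width: 0.0127
grip_force: 79.3
```

```bash
python3 - <<'E'
from h import *
s=robot.get_state();print(s['position'],s['force'],s['t'])
k=K('top');print(proj('top',[.5745,-.2676,.03],k))
a=snap('wrist','w6')[60:320,100:420,::-1];b=snap('side','s6')[130:260,190:350,::-1];c=snap('top','t6')[140:270,210:370,::-1]
r=lambda q:cv2.resize(q,(320,260),interpolation=cv2.INTER_CUBIC)
cv2.imwrite('pics/c6.png',np.vstack([np.hstack([a,r(b)])]))
E
```

```text
[ 0.57693384 -0.2682198   0.08342114] [-0.19242627  0.09077649 -1.38439504] 14.875
(np.float64(333.5040276249788), np.float64(184.61203673827717))
```

View pics/c6.png

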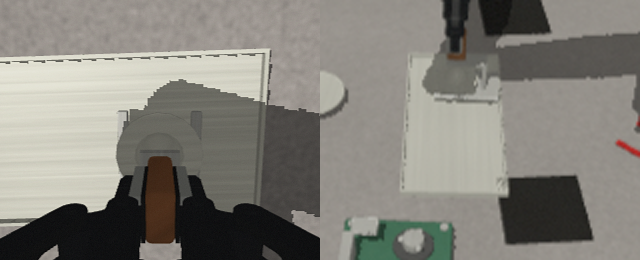

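The side crop shows lid0 standing on the tray floor, and the force has dropped to the puller's weight alone. I'll go down slightly more to free the rim, then back out.

Call:
arm_command(fingers=[-1,-1,-1,-1,-1], xyz=[[0,0,-0.002],[0,0,0],[-0.005,-0.0004,0],[-0.008,-0.0007,0],[-0.01,-0.0008,0]], delta_rot=[[0,0,0],[0,0,0],[0,0,0],[0,0,0],[0,0,0]])

```text
t: 15.65
position: [0.5531, -0.2701, 0.0813]
eef_rot: [-180.0, 0.0, 4.7]
force: [-0.3, -0.1, -2.4]
grip_width: 0.0127
grip_force: 79.3
```

```bash
python3 - <<'E'
from h import *
s=robot.get_state();print(s['position'],s['force'],s['t'])
b=snap('side','s7')[130:230,190:350,::-1]
cv2.imwrite('pics/c7.png',cv2.resize(b,(480,300),interpolation=cv2.INTER_CUBIC))
E
```

```text
[ 0.55309722 -0.27011085  0.08129343] [-0.310736   -0.05818504 -2.35805662] 15.65
```

View pics/c7.png

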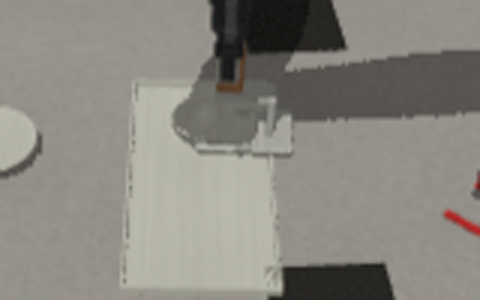

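```bash
python3 - <<'E'
from h import *
s=robot.get_state();k=K('wrist');im=snap('wrist','w7')
for n,c in(('stay',[.5745,-.2676]),('ride',[.5508,-.2697])):
    print(n,[np.round(proj('wrist',[c[0]+a,c[1]+.0837*a,z],k),1).tolist() for a,z in((.032,.03),(.018,.033),(0,.048))])
g6=cv2.cvtColor(cv2.imread('pics/w6.png'),6).astype(int);g7=cv2.cvtColor(im,cv2.COLOR_RGB2GRAY).astype(int)
for g in(g6,g7): print([int(x) for x in g[100:215:2,250:266].mean(1)])
E
```

```text
stay [[258.6, 132.7], [258.6, 154.3], [258.6, 185.7]]
ride [[258.9, 167.8], [258.9, 188.6], [258.9, 220.8]]
[148, 149, 150, 151, 150, 148, 208, 216, 146, 194, 213, 213, 215, 214, 214, 213, 210, 204, 211, 209, 215, 215, 212, 190, 168, 151, 128, 125, 107, 102, 107, 106, 104, 103, 105, 110, 103, 110, 104, 102, 101, 104, 104, 104, 104, 104, 101, 93, 96, 99, 99, 99, 100, 100, 101, 81, 79, 92]
[206, 208, 211, 214, 210, 207, 209, 205, 212, 205, 202, 203, 201, 208, 213, 203, 207, 207, 138, 104, 103, 101, 102, 103, 104, 103, 104, 103, 102, 91, 94, 96, 96, 97, 96, 97, 97, 97, 97, 97, 97, 98, 100, 100, 103, 101, 99, 98, 95, 92, 96, 92, 89, 88, 99, 78, 77, 89]
```

The crown's front edge moved from row 194 to row 158, and "lid stayed" predicts 154, so lid0 is standing free. I'll finish the retreat.

Call:
arm_command(fingers=[-1,-1,-1,-1,-1], xyz=[[-0.012,-0.001,0],[-0.015,-0.0012,0],[-0.015,-0.0012,0],[-0.01,-0.0008,0],[0,0,0.02]], delta_rot=[[0,0,0],[0,0,0],[0,0,0],[0,0,0],[0,0,0]])

```text
t: 16.38
position: [0.4993, -0.274, 0.1001]
eef_rot: [-179.9, 0.2, 4.7]
force: [0.2, 0.5, -1.8]
grip_width: 0.013
grip_force: 79.2
```

Call:
arm_command(fingers=[-1,-1,-1,-1,-1], xyz=[[0,0.01,0.01],[0,0.05,0],[0,0.05,0],[0,0.05,0],[0,0.05,0]], delta_rot=[[0,0,0],[0,0,0],[0,0,0],[0,0,0],[0,0,0]])

```text
t: 17.0
position: [0.5016, -0.0622, 0.1115]
eef_rot: [-180.0, -0.0, 4.8]
force: [0.5, -0.1, -2.0]
grip_width: 0.0127
grip_force: 79.5
```

Call:
arm_command(fingers=[-1,-1,-1,-1,-1], xyz=[[0,0.055,0],[0,0.055,0],[0,0.05,0],[0,0.03,0],[0,0,0]], delta_rot=[[0,0,0],[0,0,0],[0,0,0],[0,0,0],[0,0,0]])

```text
t: 17.62
position: [0.5017, 0.1281, 0.1114]
eef_rot: [-180.0, -0.0, 5.0]
force: [-0.1, -0.4, -1.8]
grip_width: 0.013
grip_force: 79.6
```

```bash
python3 - <<'E'
from h import *
s=robot.get_state();print(s['position'],s['eef_rot'],s['force'],s['t'])
k=K('wrist');im=snap('wrist','w8');snap('side','s8');t=snap('top','t8')
p=np.array(s['position']);R=np.array([[.9965,-.0837,0],[.0837,.9965,0],[0,0,1]])
for z in(.0693,.066): print([np.round(proj('wrist',p-[.0023,.0002,z]+R@q,k),1).tolist() for q in([.03,.0315,.005],[.03,-.0315,.005])])
print('crown1',proj('wrist',[.5806,.1352,.079],k),'lid0 top',proj('top',[.5745,-.2676,.048],K('top')))
c=t[150:235,195:385,::-1]
cv2.imwrite('pics/c8.png',np.vstack([cv2.resize(im[60:200,100:420,::-1],(640,280)),cv2.resize(c,(640,286),interpolation=cv2.INTER_CUBIC)]))
E
```

```text
[0.50168356 0.12810283 0.11144215] [-1.79970840e+02 -4.54255928e-02  4.97215378e+00] [-0.10562504 -0.35660018 -1.77312472] 17.625
[[217.0, 169.9], [302.3, 170.2]]
[[216.4, 170.8], [303.0, 171.0]]
crown1 (np.float64(258.98713622870997), np.float64(92.7336795525882)) lid0 top (np.float64(334.4582291995614), np.float64(183.90969866071856))
```

View pics/c8.png

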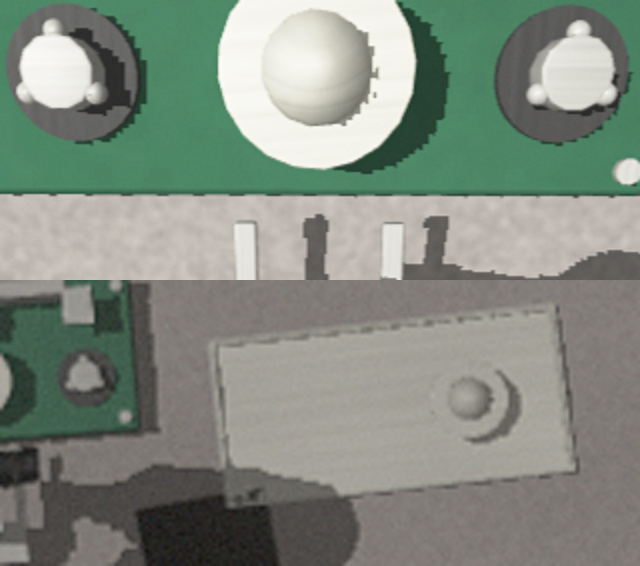

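Lid0 stands upright in the tray at top px (334.5,185), as predicted. Lid1's crown at (258,94) and the tines at (217,171) and (302,171) match too. I'll slide under lid1 and lift.

Call:
arm_command(fingers=[-1,-1,-1,-1,-1], xyz=[[0.017,0.0015,0],[0.017,0.0015,0],[0.017,0.0015,0],[0.016,0.0015,0],[0.0135,0.0013,0]], delta_rot=[[0,0,0],[0,0,0],[0,0,0],[0,0,0],[0,0,0]])

```text
t: 18.4
position: [0.5828, 0.1318, 0.1112]
eef_rot: [180.0, 0.0, 4.6]
force: [-0.7, -0.6, -1.6]
grip_width: 0.0128
grip_force: 79.5
```

Call:
arm_command(fingers=[-1,-1], xyz=[[0,0,0],[0,0,0]], delta_rot=[[0,0,0],[0,0,0]])

```text
t: 18.65
position: [0.5817, 0.1325, 0.1111]
eef_rot: [180.0, 0.1, 4.7]
force: [0.5, 0.7, -1.4]
grip_width: 0.0131
grip_force: 79.4
```

Call:
arm_command(fingers=[-1,-1,-1,-1], xyz=[[0.001,0.0028,0],[0,0,0.003],[0,0,0.003],[0,0,0.002]], delta_rot=[[0,0,0],[0,0,0],[0,0,0],[0,0,0]])

```text
t: 19.15
position: [0.5834, 0.1359, 0.1198]
eef_rot: [-180.0, -0.0, 4.8]
force: [-0.7, 0.0, -2.1]
grip_width: 0.0126
grip_force: 79.4
```

Call:
arm_command(fingers=[-1,-1,-1,-1,-1], xyz=[[0,0,0.002],[0,0,0.002],[0,0,0.002],[0,0,0.002],[0,0,0.002]], delta_rot=[[0,0,0],[0,0,0],[0,0,0],[0,0,0],[0,0,0]])

```text
t: 19.77
position: [0.5833, 0.1356, 0.1295]
eef_rot: [180.0, 0.0, 4.8]
force: [-0.4, -0.2, -4.8]
grip_width: 0.0127
grip_force: 79.0
```

Call:
arm_command(fingers=[-1,-1,-1,-1,-1], xyz=[[0,0,0.002],[0,0,0.002],[0,0,0.003],[0,0,0.004],[0,0,0.005]], delta_rot=[[0,0,0],[0,0,0],[0,0,0],[0,0,0],[0,0,0]])

```text
t: 20.4
position: [0.5834, 0.1358, 0.1457]
eef_rot: [180.0, -0.0, 4.8]
force: [0.4, 0.0, -2.7]
grip_width: 0.0129
grip_force: 79.5
```

Call:
arm_command(fingers=[-1,-1,-1,-1,-1], xyz=[[0,0,0.007],[0,0,0.008],[0,0,0.006],[0,0,0],[0,0,0]], delta_rot=[[0,0,0],[0,0,0],[0,0,0],[0,0,0],[0,0,0]])

```text
t: 21.02
position: [0.5832, 0.1357, 0.1661]
eef_rot: [180.0, 0.0, 4.7]
force: [-0.4, 0.4, -2.5]
grip_width: 0.0128
grip_force: 79.5
```

```bash
python3 - <<'E'
from h import *
im=snap('wrist','w9')
for n in('w5','w9'):
    g=cv2.cvtColor(cv2.imread(f'pics/{n}.png'),6).astype(int);print([int(x) for x in g[150:225:3,250:266].mean(1)])
E
```

```text
[213, 221, 102, 101, 102, 103, 62, 150, 231, 227, 230, 231, 231, 230, 166, 187, 196, 203, 204, 204, 109, 215, 112, 59, 56]
[212, 117, 118, 118, 120, 91, 87, 245, 239, 238, 241, 240, 240, 191, 196, 209, 217, 223, 220, 212, 125, 232, 135, 67, 65]
```

The wrist profile matches lid0's when it was riding on the fork, so lid1 is on it. I'll carry it to the tray's other half, at (0.561,-0.148).

Call:
arm_command(fingers=[-1,-1,-1,-1,-1], xyz=[[0,-0.01,0],[-0.002,-0.02,0],[-0.002,-0.03,0],[-0.002,-0.03,0],[-0.002,-0.03,0]], delta_rot=[[0,0,0],[0,0,0],[0,0,0],[0,0,0],[0,0,0]])

```text
t: 21.7
position: [0.5748, 0.0135, 0.1663]
eef_rot: [180.0, 0.0, 4.7]
force: [0.4, 0.6, -2.1]
grip_width: 0.0127
grip_force: 79.5
```

Call:
arm_command(fingers=[-1,-1,-1,-1,-1], xyz=[[-0.002,-0.03,0],[-0.002,-0.03,0],[-0.002,-0.03,0],[-0.002,-0.028,0],[-0.002,-0.022,0]], delta_rot=[[0,0,0],[0,0,0],[0,0,0],[0,0,0],[0,0,0]])

```text
t: 22.32
position: [0.5644, -0.1266, 0.1663]
eef_rot: [180.0, 0.0, 4.7]
force: [0.4, -0.8, -1.7]
grip_width: 0.013
grip_force: 79.5
```

Call:
arm_command(fingers=[-1,-1,-1,-1,-1], xyz=[[-0.002,-0.015,0],[0,-0.008,0],[0,0,-0.008],[0,0,-0.012],[0,0,-0.012]], delta_rot=[[0,0,0],[0,0,0],[0,0,0],[0,0,0],[0,0,0]])

```text
t: 22.95
position: [0.5631, -0.1465, 0.133]
eef_rot: [-180.0, 0.1, 4.8]
force: [-0.1, -0.5, -1.9]
grip_width: 0.0128
grip_force: 79.4
```

Down to about 0.097, then slowly to 0.0813, as before.

Call:
arm_command(fingers=[-1,-1,-1,-1,-1], xyz=[[0,0,-0.012],[0,0,-0.012],[0,0,-0.007],[0,0,-0.004],[0,0,-0.002]], delta_rot=[[0,0,0],[0,0,0],[0,0,0],[0,0,0],[0,0,0]])

```text
t: 23.58
position: [0.5635, -0.1473, 0.0973]
eef_rot: [180.0, -0.0, 4.8]
force: [1.1, 0.1, -2.3]
grip_width: 0.0126
grip_force: 79.3
```

Call:
arm_command(fingers=[-1,-1,-1,-1,-1], xyz=[[0,0,-0.002],[0,0,-0.002],[0,0,-0.002],[0,0,-0.002],[0,0,-0.002]], delta_rot=[[0,0,0],[0,0,0],[0,0,0],[0,0,0],[0,0,0]])

```text
t: 24.2
position: [0.5636, -0.1472, 0.0874]
eef_rot: [180.0, -0.0, 4.8]
force: [-0.1, -0.8, -1.4]
grip_width: 0.013
grip_force: 79.4
```

Call:
arm_command(fingers=[-1,-1,-1,-1,-1], xyz=[[0,0,-0.002],[0,0,-0.002],[0,0,-0.001],[0,0,0],[0,0,0]], delta_rot=[[0,0,0],[0,0,0],[0,0,0],[0,0,0],[0,0,0]])

```text
t: 24.82
position: [0.5635, -0.1472, 0.0824]
eef_rot: [180.0, -0.0, 4.8]
force: [0.1, -0.6, -1.4]
grip_width: 0.0131
grip_force: 79.4
```

Call:
arm_command(fingers=[-1,-1,-1,-1,-1], xyz=[[-0.005,-0.0004,-0.001],[-0.008,-0.0007,0],[-0.012,-0.001,0],[-0.015,-0.0012,0],[-0.015,-0.0012,0]], delta_rot=[[0,0,0],[0,0,0],[0,0,0],[0,0,0],[0,0,0]])

```text
t: 25.45
position: [0.507, -0.1518, 0.0814]
eef_rot: [-180.0, 0.0, 4.7]
force: [0.2, 0.0, -2.6]
grip_width: 0.0129
grip_force: 79.5
```

Call:
arm_command(fingers=[-1,-1,-1,-1,-1], xyz=[[-0.015,-0.0012,0],[-0.01,-0.0008,0],[0,0,0.01],[-0.02,0.03,0.01],[-0.02,0.03,0]], delta_rot=[[0,0,0],[0,0,0],[0,0,0],[0,0,0],[0,0,0]])

```text
t: 26.08
position: [0.4447, -0.0931, 0.1028]
eef_rot: [180.0, -0.2, 4.7]
force: [0.2, 0.8, -1.7]
grip_width: 0.0129
grip_force: 79.8
```

```bash
python3 - <<'E'
from h import *
s=robot.get_state();print(s['position'],s['eef_rot'],s['force'],s['t'])
t=snap('top','t9');k=K('top')
print([proj('top',c,k) for c in([.5745,-.2676,.048],[.5612,-.1474,.048])])
g=cv2.resize(t[140:250,225:385,::-1],(800,550),interpolation=cv2.INTER_CUBIC);cv2.imwrite('pics/c9.png',g)
E
```

```text
[ 0.44473806 -0.09308674  0.10276535] [179.98911319  -0.22326087   4.72052031] [ 0.2137377   0.83864238 -1.6875369 ] 26.075
[(np.float64(334.4582291995614), np.float64(183.90969866071856)), (np.float64(290.18834672812386), np.float64(188.52166952513005))]
```

View pics/c9.png

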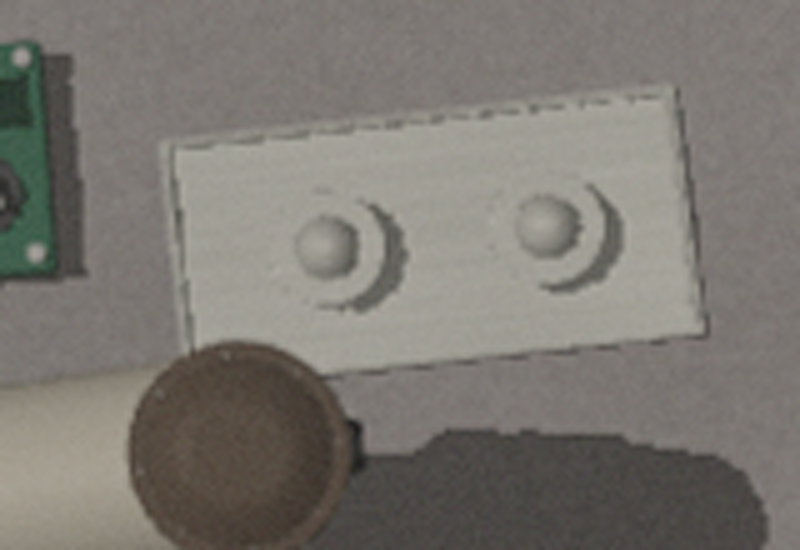

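Both lids stand upright in the tray, at crop (327,247) and (547,227). Now I'll put the puller on its mat.

Call:
arm_command(fingers=[-1,-1,-1,-1,-1], xyz=[[-0.0044,0.02,0],[0,0.0155,0],[0,0,-0.012],[0,0,-0.009],[0,0,-0.004]], delta_rot=[[0,0,3],[0,0,3],[0,0,0],[0,0,0],[0,0,0]])

```text
t: 26.75
position: [0.4385, -0.0587, 0.0752]
eef_rot: [180.0, 0.1, 10.7]
force: [1.2, -0.3, -1.7]
grip_width: 0.0128
grip_force: 79.7
```

Call:
arm_command(fingers=[-1,-1,-1,-1], xyz=[[0,0,-0.002],[0,0,-0.001],[0,0,-0.001],[0,0,0]], delta_rot=[[0,0,0],[0,0,0],[0,0,0],[0,0,0]])

```text
t: 27.25
position: [0.4391, -0.0582, 0.0724]
eef_rot: [180.0, -0.0, 10.7]
force: [-0.2, 0.1, -2.4]
grip_width: 0.0125
grip_force: 79.7
```

Call:
arm_command(fingers=[-1,-1,-1,-1], xyz=[[0,0,-0.001],[0,0,-0.001],[0,0,0],[0,0,0]], delta_rot=[[0,0,0],[0,0,0],[0,0,0],[0,0,0]])

```text
t: 27.75
position: [0.4393, -0.058, 0.0722]
eef_rot: [180.0, -0.1, 10.8]
force: [-5.0, 2.4, 12.6]
grip_width: 0.0127
grip_force: 82.2
```

Call:
arm_command(fingers=[-1,-1,-1,-1], xyz=[[0,0,-0.001],[0,0,-0.001],[0,0,0],[0,0,0]], delta_rot=[[0,0,0],[0,0,0],[0,0,0],[0,0,0]])

```text
t: 28.25
position: [0.4395, -0.0579, 0.072]
eef_rot: [180.0, -0.1, 10.8]
force: [-10.2, 6.0, 30.2]
grip_width: 0.0129
grip_force: 84.6
```

Firm contact on the mat. I'll unload, open and rise.

Call:
arm_command(fingers=[-1,-1,-1], xyz=[[0,0,0.002],[0,0,0.001],[0,0,0]], delta_rot=[[0,0,0],[0,0,0],[0,0,0]])

```text
t: 28.62
position: [0.4393, -0.0581, 0.0722]
eef_rot: [180.0, -0.0, 10.8]
force: [-4.5, 3.1, 10.9]
grip_width: 0.013
grip_force: 81.1
```

Call:
arm_command(fingers=[0.2,0.2,0.2,0.2,0.2], xyz=[[0,0,0],[0,0,0],[0,0,0],[0,0,0.02],[0,0,0.05]], delta_rot=[[0,0,0],[0,0,0],[0,0,0],[0,0,0],[0,0,0]])

```text
t: 29.25
position: [0.4372, -0.0585, 0.14]
eef_rot: [-180.0, 0.4, 10.7]
force: [1.5, -0.3, -0.2]
grip_width: 0.0513
grip_force: 0.0
```

Call:
arm_command(fingers=[0.2,0.2,0.2,0.2,0.2], xyz=[[0,0,0.05],[0,0,0.04],[0.015,0.05,0],[0.015,0.05,0],[0.015,0.05,0]], delta_rot=[[0,0,0],[0,0,0],[0,0,-8],[0,0,-8],[0,0,-8]])

```text
t: 29.88
position: [0.4842, 0.0932, 0.2314]
eef_rot: [-180.0, -0.0, -13.5]
force: [0.8, -0.5, -0.3]
grip_width: 0.0513
grip_force: 0.0
```

Call:
arm_command(fingers=[0.2,0.2,0.2,0.2,0.2], xyz=[[0.015,0.05,0],[0.015,0.05,0],[0.015,0.05,0],[0.015,0.05,0],[0.015,0.03,0]], delta_rot=[[0,0,-8],[0,0,-8],[0,0,0],[0,0,0],[0,0,0]])

```text
t: 30.5
position: [0.5591, 0.3241, 0.2304]
eef_rot: [180.0, 0.0, -29.2]
force: [0.7, 0.2, 0.0]
grip_width: 0.0511
grip_force: 0.0
```

Call:
arm_command(fingers=[0.2,0.2], xyz=[[0,0,0],[0,0,0]], delta_rot=[[0,0,0],[0,0,0]])

```text
t: 30.75
position: [0.5586, 0.3212, 0.2306]
eef_rot: [179.9, 0.0, -29.3]
force: [-0.9, 1.0, -0.3]
grip_width: 0.0513
grip_force: 0.0
```

Call:
arm_command(fingers=[0.2,0.2,0.2], xyz=[[0.006,0.0138,0],[0,0,-0.04],[0,0,0]], delta_rot=[[0,0,0],[0,0,0],[0,0,0]])

```text
t: 31.12
position: [0.5635, 0.3343, 0.1883]
eef_rot: [179.6, 0.2, -29.3]
force: [-0.5, 0.1, 0.1]
grip_width: 0.0512
grip_force: 0.0
```

Call:
arm_command(fingers=[0.2,0.2,0.2,0.2], xyz=[[0,0,-0.04],[0,0,-0.025],[0,0,-0.008],[0,0,0]], delta_rot=[[0,0,0],[0,0,0],[0,0,0],[0,0,0]])

```text
t: 31.62
position: [0.5657, 0.3359, 0.1194]
eef_rot: [-179.9, -0.1, -29.2]
force: [0.5, -0.0, 0.6]
grip_width: 0.0513
grip_force: 0.0
```

Call:
arm_command(fingers=[-1,-1,-1,-1,-1], xyz=[[0,0,0],[0,0,0],[0,0,0],[0,0,0],[0,0,0]], delta_rot=[[0,0,0],[0,0,0],[0,0,0],[0,0,0],[0,0,0]], force=40)

```text
t: 32.25
position: [0.5653, 0.3356, 0.1199]
eef_rot: [-180.0, -0.0, -29.2]
force: [-2.6, -1.3, 6.5]
grip_width: 0.0129
grip_force: 40.6
```

Turn back +67°.

Call:
arm_command(fingers=[-1,-1,-1,-1,-1], xyz=[[0,0,0],[0,0,0],[0,0,0],[0,0,0],[0,0,0]], delta_rot=[[0,0,8],[0,0,8],[0,0,8],[0,0,8],[0,0,8]])

```text
t: 32.88
position: [0.5652, 0.3359, 0.1199]
eef_rot: [-179.9, -0.1, 11.0]
force: [-2.5, -0.1, 6.1]
grip_width: 0.0132
grip_force: 40.5
```

Call:
arm_command(fingers=[-1,-1,-1,-1,-1], xyz=[[0,0,0],[0,0,0],[0,0,0],[0,0,0],[0,0,0]], delta_rot=[[0,0,8],[0,0,8],[0,0,8],[0,0,3],[0,0,0]])

```text
t: 33.5
position: [0.565, 0.3361, 0.1199]
eef_rot: [-180.0, -0.1, 37.8]
force: [-3.3, -0.4, 5.9]
grip_width: 0.0132
grip_force: 40.5
```

Call:
arm_command(fingers=[0.2,0.2,0.2,0.2,0.2], xyz=[[0,0,0],[0,0,0],[0,0,0.01],[0,0,0.05],[0,0,0.06]], delta_rot=[[0,0,0],[0,0,0],[0,0,0],[0,0,0],[0,0,0]])

```text
t: 34.12
position: [0.5646, 0.3352, 0.2389]
eef_rot: [180.0, 0.2, 37.8]
force: [0.6, 1.4, -0.1]
grip_width: 0.0515
grip_force: 0.0
```

Call:
arm_command(fingers=[0.2,0.2,0.2,0.2], xyz=[[-0.05,0.04,0.02],[-0.05,0.04,0],[-0.03,0.03,0],[0,0,0]], delta_rot=[[0,0,0],[0,0,0],[0,0,0],[0,0,0]])

```text
t: 34.62
position: [0.4377, 0.4439, 0.2578]
eef_rot: [-180.0, -0.1, 38.0]
force: [0.6, -0.5, -0.4]
grip_width: 0.0512
grip_force: 0.0
```

```bash
python3 - <<'E'
from h import *
s=robot.get_state();print(s['position'],s['eef_rot'],s['t'])
t=snap('top','t10');sd=snap('side','s10')
cv2.imwrite('pics/c10.png',np.vstack([cv2.resize(t[80:270,90:400,::-1],(620,380),interpolation=cv2.INTER_CUBIC),cv2.resize(sd[180:290,200:380,::-1],(620,220))]))
k=K('top');hsv=cv2.cvtColor(t,cv2.COLOR_RGB2HSV);m=((hsv[...,0]<15)&(hsv[...,1]>90)).astype(np.uint8);m[:,:240]=0;m[:200]=0;m[265:]=0;m[:,295:]=0
for c in cv2.findContours(m,0,2)[0]:
    if cv2.contourArea(c)>8: print(ray('top',*cv2.minAreaRect(c)[0],.1,k),cv2.minAreaRect(c))
E
```

```text
[0.43767553 0.44391825 0.2577833 ] [-1.79966434e+02 -6.79964061e-02  3.80012075e+01] 34.625
[ 0.43814551 -0.05907621  0.1       ] ((257.08111572265625, 233.4864959716797), (9.535140991210938, 4.6031718254089355), 80.53767395019531)
```

View pics/c10.png

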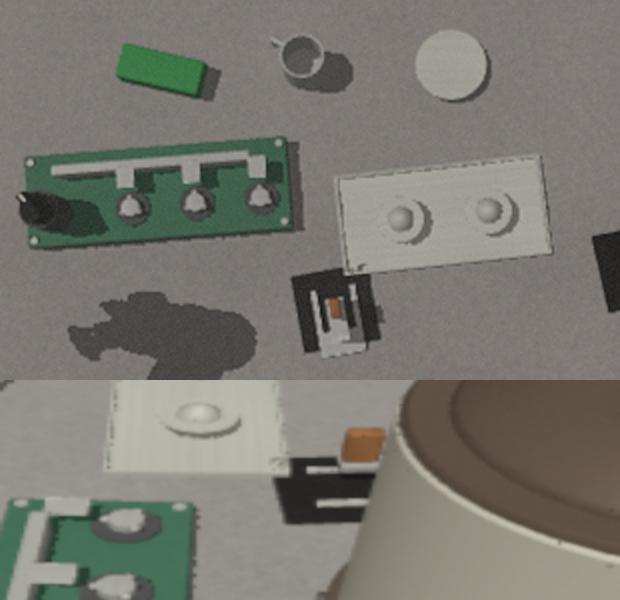

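The final view shows the puller upright on its mat, grip at (0.438,-0.059), about 1 mm from the mat centre. Both lids stand in the tray at crop (402,219) and (489,210). The bar is back at the chucks and the knob mark points up-left at (22,198), so it is locked. The bystanders have not moved.

```bash
python3 -c "
from bench import robot
print(robot.job_done())"
```

```text
the job is handed in; nothing more can be done
None
```

The job is handed in: both lids that were present stand upright in the tray, the puller is upright on its mat about 1 mm from the centre, the knob is back in the locked position, and the mug, green bar and dish stayed where they were; the hand-in returned no verdict.

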